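# Power up the disc sander through its guarded isolator toggle

### The arm

A 6-joint arm with a two-finger parallel gripper is mounted at the origin on the work surface; the furniture and walls round the work are solid. World frame = base frame: x ahead of the robot, y to its left, z up, the work surface at z = 0. Lengths are in m, angles in rad, forces in N, time in s.
With the tool pointing down it reaches from about 0.3 to 0.85 m from the base axis. Payload 4.2 kg.
Tool frame: the origin (TCP) lies on the centre line of the jaws, within the pads' length; the fingertips stand bot.tip_reach ahead of it and the grasp point (between the pads) lies 2 mm behind it (bot.tip_reach is the distance from the TCP to the fingertips, in m); z points along the fingers, y is the direction in which the jaws open and shut (so a half turn about z gives the same grasp; the last joint's range is limited). The gripper opens to 91 mm and grips with 3 to 60 N. Pads are 32 mm wide; open, the fingers measure 118 mm over their backs; the gripper's body (76 mm by 178 mm) begins 60 mm behind the grasp point.
Start: joints at [1.181, 0.32, 1.565, -0, 1.257, -0.02], TCP at [0.208, 0.536, 0.231] pointing down, gripper open.
Joint ranges: [-3.11, 3.11], [-0.84, 2.01], [0.21, 2.61], [-1.34, 4.49], [0.05, 2.63], [-2.56, 2.56]. Speed limits (rad/s): [2.57, 2.57, 3.14, 3.14, 3.14, 3.14].

### API

Orientations are given as [roll, pitch, yaw] about the fixed x, y, z axes, in that order (R = Rz(yaw) Ry(pitch) Rx(roll)).
In Python, from rig import bot gives the robot as it stands.
- The arm moves only by the shell command python3 -m jog 'ROWS' [OPENING]. ROWS is text: rows parted by semicolons, each of 6 numbers parted by spaces: the shift along the world's x, y, z in mm, then the turn, a rotation vector about the world's x, y, z in rad. A call has exactly 8 rows; each row is the pose to reach, as a shift and turn from the pose commanded when the call began; what a row does not reach only later rows make up. A row lasts 1/12 s, in which the tool goes at most 41.7 mm and 7.16 degrees, less where a joint would pass 70% of its speed; a pose out of reach is approached as far as the arm can. A call with a gripper value outside its range is refused whole. OPENING is the opening, from -1 (shut) to 1 (fully open), set as the call begins (- or left out, the last holds). The fingers move at their own pace and stop on an object; the grip force is fixed at half the most. Time passes only in rows, so rows that repeat a pose let the fingers close, or fill a call up. It gives the time, the measured TCP pose, the force and the opening at its end, in the units of the state.
- bot.state(): the state, without advancing time (a new reading comes with each control period).
- bot.capture(name): name is "side" or "top"; returns a dict with "pixels" (480x640x3 uint8, red, green, blue), "range_z" (480x640 float32, m along the optical axis (not along the pixel's ray), 0 where there is no reading), "vertical_fov" (degrees; the focal length in pixels is half the picture's height over the tangent of half this angle, whatever the lens; pixels are square), "cx", "cy" (the principal point, pixels), "T" (4x4, takes a point from camera to world coordinates). Camera axes: x right, y down, z forward; pixel columns grow to the right and rows downward; lengths in m; the calibration is good to about 2 mm. A picture is of the moment at which its call begins.
- bot.sign_off(): hands the job in, once; it reports no verdict.
The state is a dict: "t": time; "q": joint angles; "dq": joint speeds; "tau": joint torques, N m; "tool_pos": TCP position; "eef_rot": TCP orientation; "force": force on the tool from outside, world axes, zero at the start; "ft_torque": the same for the moment, N m; "finger_gap": finger opening in m.
Only numpy, scipy, OpenCV 4.12 (cv2) and the standard library are available. Lean on these libraries where they do the work, as an engineer would, in place of code of your own. Each camera call takes 0.05 s, during which the arm holds its last target.

### The job

Power up the bench disc sander at the starter box on its left: lift the hinged red guard with a finger, flick the toggle under it over to on (away from the robot) while the guard rides on the back of the finger, and draw the finger out so that the guard drops fully shut with the toggle still on. Then press the green start button fully in and let go. Leave the red stop button alone, do not press start while the toggle is off, and do not shift the plywood bird, sanding block, pencil or wax tin.

Things in the scene. Friction and masses are not known exactly. Their poses are not given: they have to be found in the camera images.
- sander: Bench disc sander with a grey starter box at its left, one unit fixed to the bench. Origin on the bench top; x away from the operator, y to his left, z up; positions below in mm in this frame. Box: x -42 to 48, y 31 to 245, flat top face at z 77. Sander: y -250 to -50, x -131 to 80, up to z 215; its table's top at z 134. Bench in front of the box is open.
- guard_hinge (a point): Centre of the guard's hinge axis, at (30, 75, 83) in the sander's frame, 6 mm above the face; the axis lies along y. The guard is a cap 68 mm wide (y), walls 3 mm, open below: roof 52 mm above the face; side walls (62 mm apart inside) and a front wall, 66 mm ahead of the hinge, reach down to 4 mm above the face.
- cover (a joint): Red see-through guard that covers the toggle, hinged at its rear lower edge: 0 = shut, grows as its front rises, stop at 1.4 rad. A light spring and its weight push it shut (0.04 to 0.09 N m, under 1 N at the lip); it never stays up by itself.
- guard_lip (a point): Middle of the front edge of the guard's lip (moves with it), 94 mm from the hinge axis. The lip is a solid red tab, 68 mm wide, 4 mm thick, at the foot of the front wall. Shut, its underside is 4 mm above the face's level and it overhangs the box's front by 22 mm, only the bench below: a finger tilted forward gets under it from the front.
- bat (a joint): Steel toggle: 0 = off (leans 0.42 rad towards the robot), 0.84 = on (leans 0.42 rad away). An over-centre spring keeps it at either end and snaps it over past 0.42; 1 to 2 N at its tip moves it. Pivot on the face at (-6, 75, 77) in the sander's frame, 36 mm in front of the guard's hinge.
- toggle_tip (a point): Top end of the toggle (moves with it): 40 mm from its pivot, 11 mm thick near the tip. Off, it stands 16 mm before the pivot and 37 mm above the face.
- start (a joint): Green start button, travel 6 mm: 0 = out, 0.006 = fully in (metres). Sprung, 5 N when fully in; comes back by itself.
- start_top (a point): Centre of the green button's top (moves with it): 28 mm diameter, pressed straight down; when out it stands 22 mm above the face, in a black housing 44 mm in diameter and 12 mm high.
- stop (a joint): Red stop button, 0 = out, 0.006 = fully in (metres); must not be pressed.
- stop_top (a point): Centre of the red button's top, 36 mm diameter, 22 mm above the face; 57 mm to the left of the green one.
- bird: Plywood bird cut-out, 71x110x9 mm, lying loose on the sander's table; origin under its centre. Leave it.
- sandblock: Cork sanding block, 60x97x26 mm, loose on the bench at the right front; origin under its centre. Leave it.
- carpenter_pencil: Red carpenter's pencil, 11x174x7 mm, loose on the bench in front of the starter box; origin under its middle. Leave it.
- tin: Round yellow-green tin of wax, 69 mm in diameter and 59 mm high, loose on the bench to the left of the starter box; origin under its centre. Leave it.

How it is judged:
On the way, in this order (a step that is already met when the one before it is completed fails the run):
1. the guard is lifted with the toggle still off (value of joint cover above 0.22 rad and value of joint bat below 0.25 rad), for 0.02 s.
2. the toggle is flipped on under the raised guard (value of joint cover above 0.22 rad and value of joint bat above 0.72 rad), for 0.02 s.
3. the guard has dropped shut, toggle on (value of joint cover below 0.06 rad and value of joint bat above 0.72 rad), for 0.1 s.
4. start is pressed in, guard shut, toggle on (value of joint start above 0.0045 m and value of joint cover below 0.1 rad and value of joint bat above 0.72 rad), for 0.04 s.
At the end, for the whole second after the job is handed in: The guard is shut (joint below 0.06 rad), the toggle is on (above 0.72 of 0.84 rad), the start button has been pressed at least 4.5 of its 6 mm with the guard shut and is out again, the stop button is out, and the bird, sanding block, pencil and wax tin are within 20 mm of where they lay (all of step 3 and value of joint each of start, stop below 0.0015 m and distance of each of bird, sandblock, carpenter_pencil, tin from where it was at the start of the episode below 0.02 m); the robot touches nothing.
It fails at once if the red stop button is pressed more than 3 mm (value of joint stop above 0.003 m).
It fails at once if start is pressed while the toggle is off (value of joint start above 0.003 m and value of joint bat below 0.42 rad).
It fails at once if the bird, sanding block, pencil or wax tin are shifted or lifted by more than 20 mm (distance of any of bird, sandblock, carpenter_pencil, tin from where it was at the start of the episode above 0.02 m).
It also fails if it takes over 48 s, if anything falls off the work surface, if the arm or the gripper's body presses on something with over 40 N, if the wrist force passes 120 N, or if a joint passes its speed limit or range.

## Working session

There is one attempt and no reset: what is moved stays moved. The work goes in short steps, Python scripts to look and compute and a shell command to move; the robot and the scene stay as the last step left them, time stands still between calls to the robot, and variables do not carry over. Pictures are saved under pics/ and viewed, and the job is handed in when it is done.

```bash
ls; mkdir -p pics
cat > h.py <<'E'
import numpy as np,cv2
from rig import bot
def snap(n,tag):
    c=bot.capture(n); cv2.imwrite(f'pics/{tag}.png',c['pixels'][:,:,::-1]); np.savez(f'pics/{tag}.npz',**{k:np.array(v) for k,v in c.items()}); return c
def P(c,u,v):
    d=float(c['range_z'][v,u]); f=240/np.tan(np.radians(float(c['vertical_fov']))/2)
    return (c['T']@np.array([(u-c['cx'])*d/f,(v-c['cy'])*d/f,d,1]))[:3]
def cloud(c):
    f=240/np.tan(np.radians(float(c['vertical_fov']))/2); d=c['range_z']
    u,v=np.meshgrid(np.arange(640),np.arange(480))
    p=np.stack([(u-c['cx'])*d/f,(v-c['cy'])*d/f,d,np.ones_like(d)],-1)@np.array(c['T']).T
    return p[...,:3]
def ray(c,u,v,z):
    f=240/np.tan(np.radians(float(c['vertical_fov']))/2); T=np.array(c['T'])
    r=T[:3,:3]@np.array([(u-c['cx'])/f,(v-c['cy'])/f,1]); o=T[:3,3]
    return o+r*(z-o[2])/r[2]
E
python3 - <<'E'
from h import *
print(bot.state(), bot.tip_reach)
for n in('side','top'):
    c=snap(n,n+'0'); print(n,c['vertical_fov'],c['cx'],c['cy'],np.round(c['T'],3))
E
```

```text
pics
{'t': 0.0, 'q': array([ 1.18101399e+00,  3.20296007e-01,  1.56567417e+00, -1.96119028e-06,
        1.25739018e+00, -2.00128160e-02]), 'dq': array([ 0.00039759, -0.00173825,  0.00136459,  0.00112665, -0.0035407 ,
       -0.00057032]), 'tau': array([-1.78258699e-03, -4.12461197e+01, -2.31968951e+01,  7.25391484e-02,
        4.56801255e-02, -1.19858910e-04]), 'tool_pos': array([0.20763211, 0.53569559, 0.23011978]), 'eef_rot': array([-3.13982526e+00, -3.35101789e-05,  2.77182371e+00]), 'force': array([ 0.08833474, -0.05288684,  0.86239242]), 'ft_torque': array([-0.01318876, -0.05192413,  0.00912211]), 'finger_gap': 0.09077800619531354} 0.017
side 44.424696923221745 316.6524324239184 243.67758572959818 [[-9.860e-01 -6.400e-02  1.550e-01  2.740e-01]
 [-1.680e-01  3.710e-01 -9.130e-01  1.329e+00]
 [ 1.000e-03 -9.260e-01 -3.760e-01  6.400e-01]
 [ 0.000e+00  0.000e+00  0.000e+00  1.000e+00]]
top 42.28611614215314 318.0288299414217 234.15218362846966 [[ 0.02  -0.993  0.12   0.305]
 [-1.    -0.019  0.009  0.08 ]
 [-0.007 -0.12  -0.993  1.548]
 [ 0.     0.     0.     1.   ]]
```

View pics/side0.png

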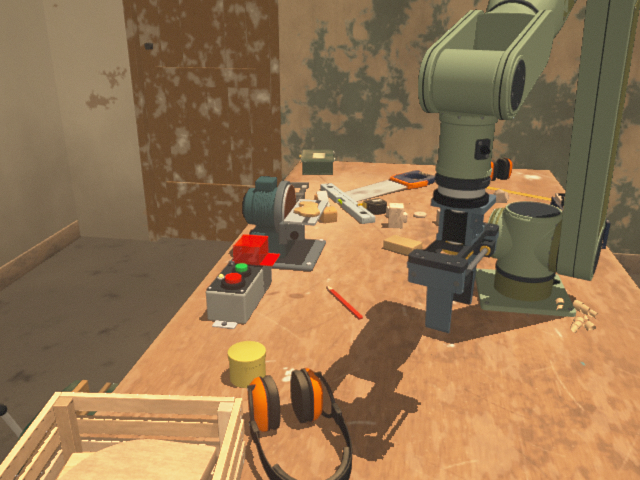

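View pics/top0.png

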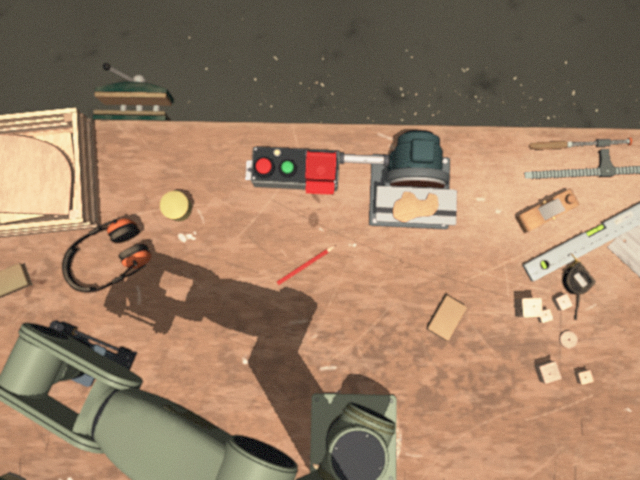

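The side view shows the starter box at about (235,295), with the red stop at (233,280), green start at (241,268) and guard at (255,248). In the top view stop is at (264,166), start at (288,167), the guard at (320,172) and the pencil runs from (278,283) to (332,248).

Run:
```python
from h import *
c=dict(np.load('pics/top0.npz')); s=dict(np.load('pics/side0.npz'))
def blob(c,lo,hi,box,thr=120,two=None):
    hsv=cv2.cvtColor(c['pixels'],cv2.COLOR_RGB2HSV); m=cv2.inRange(hsv,lo,hi)
    M=np.zeros_like(m); u0,v0,u1,v1=box; M[v0:v1,u0:u1]=m[v0:v1,u0:u1]
    cs,_=cv2.findContours(M,cv2.RETR_EXTERNAL,cv2.CHAIN_APPROX_NONE); k=max(cs,key=cv2.contourArea)
    return k
def cen(k): m=cv2.moments(k); return m['m10']/m['m00'],m['m01']/m['m00']
stop=cen(blob(c,(0,150,100),(8,255,255),(250,150,276,185)))
start=cen(blob(c,(50,120,60),(90,255,255),(276,150,300,185)))
a=ray(c,*stop,.099);b=ray(c,*start,.099); print('top stop',stop,a,'start',start,b,np.linalg.norm(a-b),'yaw',np.arctan2(*( (b-a)[:2]*[1,-1])))
g=blob(c,(0,150,80),(8,255,255),(300,140,345,205)); r=cv2.minAreaRect(g); print(r); bp=cv2.boxPoints(r); print(bp)
for p in bp: print(p,ray(c,*p,.083),ray(c,*p,.129))
p=cloud(c)
reg=p[140:205,240:345]; z=reg[...,2]; 
face=(z>.070)&(z<.084); q=reg[face]; print('face',np.median(q[:,2]),len(q)); rr=cv2.minAreaRect(q[:,:2].astype(np.float32)*1000); print(rr,cv2.boxPoints(rr))
k=blob(s,(50,120,60),(90,255,255),(225,255,255,280)); print('side green',cen(k),ray(s,*cen(k),.099))
k=blob(s,(0,150,100),(8,255,255),(220,270,247,290)); print('side red',cen(k),ray(s,*cen(k),.099))
# tin, pencil
k=blob(c,(22,120,80),(40,255,255),(150,180,200,230)); print('tin',ray(c,*cen(k),.059))
k=blob(c,(0,170,100),(8,255,255),(260,230,345,300)); rr=cv2.minAreaRect(k); print('pencil',[ray(c,*x,.007)[:2] for x in cv2.boxPoints(rr)])
for f,n,(u0,v0,u1,v1) in((c,'tp',(225,130,350,210)),(s,'sd',(190,225,340,340))):
    cv2.imwrite(f'pics/{n}.png',cv2.resize(f['pixels'][v0:v1,u0:u1,::-1],None,fx=5,fy=5,interpolation=cv2.INTER_CUBIC))
```

```text
top stop (263.2162162162162, 165.56666666666666) [0.6424148  0.22732917 0.099     ] start (286.9, 166.74126984126983) [0.64059639 0.17076651 0.099     ] 0.05659188720149951 yaw -0.032137529478845996
((320.0231628417969, 172.42092895507812), (29.976032257080078, 41.92647171020508), 2.2906100749969482)
[[304.20926 192.76837]
 [305.88498 150.8754 ]
 [335.83707 152.07349]
 [334.16135 193.96646]]
[304.20926 192.76837] [0.58140757 0.12861344 0.083     ] [0.5727179  0.12709102 0.129     ]
[305.88498 150.8754 ] [0.68428122 0.12689209 0.083     ] [0.67236029 0.12542374 0.129     ]
[335.83707 152.07349] [0.68263743 0.05447725 0.083     ] [0.67076813 0.05528344 0.129     ]
[334.16135 193.96646] [0.57983534 0.05679373 0.083     ] [0.57119506 0.05752717 0.129     ]
face 0.07720382960766581 1563
((637.4823608398438, 152.6024627685547), (213.61569213867188, 111.57125091552734), 88.01277923583984) [[578.02655   47.793297]
 [689.5307    43.9244  ]
 [696.9382   257.41162 ]
 [585.434    261.28052 ]]
side green (241.0810810810811, 267.32207207207205) [0.63847567 0.18401317 0.099     ]
side red (232.92655367231637, 277.8564971751412) [0.64012159 0.23950981 0.099     ]Traceback (most recent call last):
  File "<stdin>", line 20, in <module>
  File "<stdin>", line 8, in cen
ZeroDivisionError: float division by zero
```

Run:
```python
from h import *
c=dict(np.load('pics/top0.npz')); s=dict(np.load('pics/side0.npz'))
for f,n,(u0,v0,u1,v1) in((c,'tp',(225,130,350,210)),(s,'sd',(190,225,340,335))):
    cv2.imwrite(f'pics/{n}.png',cv2.resize(f['pixels'][v0:v1,u0:u1,::-1],None,fx=5,fy=5,interpolation=cv2.INTER_CUBIC))
p=cloud(c); np.set_printoptions(precision=4,suppress=True,linewidth=200)
for u in (250,275,320): 
    print(u,[tuple(np.round(p[v,u]*1000).astype(int)) for v in range(140,206,2)])
print([tuple(np.round(p[150,u]*1000).astype(int)) for u in range(236,350,3)])
p=cloud(s)
for u in (230,236,258): 
    print('s',u,[tuple(np.round(p[v,u]*1000).astype(int)) for v in range(230,325,3)])
for n,u,v in(('tin',175,205),('penA',278,283),('penB',330,249)): print(n,P(c,u,v))
```

```text
250 [(np.int64(733), np.int64(274), np.int64(-5)), (np.int64(727), np.int64(273), np.int64(-1)), (np.int64(722), np.int64(273), np.int64(-3)), (np.int64(715), np.int64(272), np.int64(3)), (np.int64(710), np.int64(272), np.int64(2)), (np.int64(706), np.int64(273), np.int64(-1)), (np.int64(702), np.int64(273), np.int64(-5)), (np.int64(695), np.int64(272), np.int64(-1)), (np.int64(689), np.int64(272), np.int64(2)), (np.int64(685), np.int64(272), np.int64(-1)), (np.int64(680), np.int64(272), np.int64(-1)), (np.int64(674), np.int64(271), np.int64(0)), (np.int64(667), np.int64(270), np.int64(7)), (np.int64(664), np.int64(271), np.int64(-1)), (np.int64(655), np.int64(269), np.int64(14)), (np.int64(652), np.int64(270), np.int64(6)), (np.int64(647), np.int64(270), np.int64(5)), (np.int64(642), np.int64(270), np.int64(3)), (np.int64(637), np.int64(270), np.int64(4)), (np.int64(632), np.int64(269), np.int64(5)), (np.int64(627), np.int64(269), np.int64(4)), (np.int64(621), np.int64(269), np.int64(6)), (np.int64(617), np.int64(270), np.int64(-1)), (np.int64(305), np.int64(80), np.int64(1548)), (n
[... 9027 characters left out ...]
.int64(163), np.int64(50)), (np.int64(606), np.int64(167), np.int64(45)), (np.int64(605), np.int64(171), np.int64(39)), (np.int64(608), np.int64(162), np.int64(27)), (np.int64(607), np.int64(166), np.int64(21)), (np.int64(607), np.int64(167), np.int64(14)), (np.int64(606), np.int64(172), np.int64(9)), (np.int64(607), np.int64(170), np.int64(0)), (np.int64(602), np.int64(189), np.int64(3)), (np.int64(600), np.int64(198), np.int64(0)), (np.int64(596), np.int64(211), np.int64(0)), (np.int64(592), np.int64(225), np.int64(1)), (np.int64(589), np.int64(238), np.int64(1)), (np.int64(585), np.int64(251), np.int64(1))]
tin [0.5495 0.4428 0.0607]
penA [0.3675 0.1909 0.0068]
penB [0.4548 0.0636 0.0057]
```

View pics/tp.png

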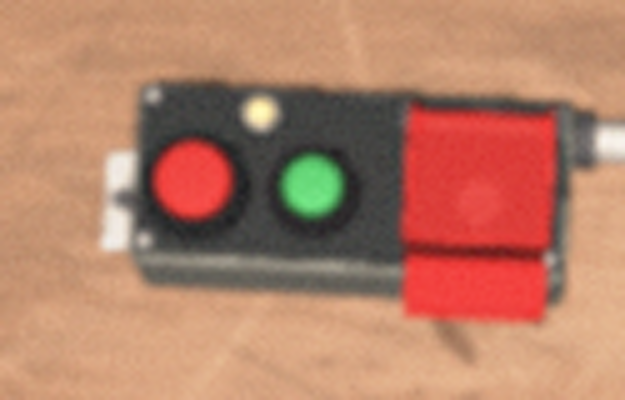

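View pics/sd.png

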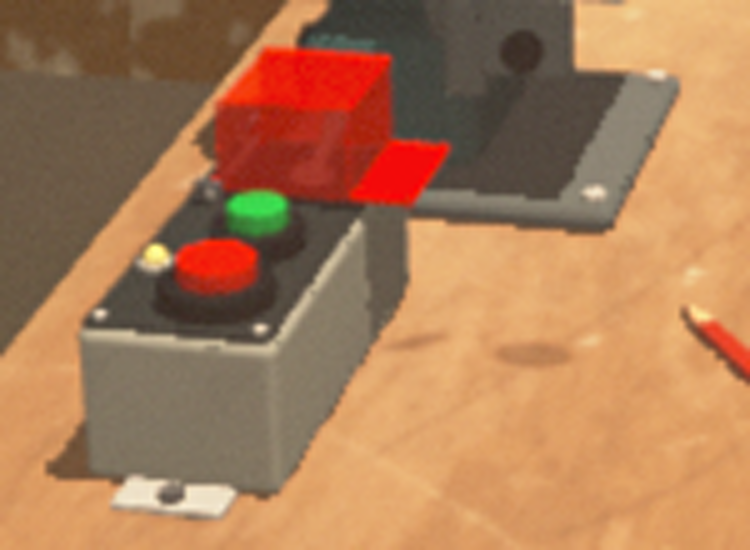

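Side crop: the guard's lip tab is at right (crop 400,172) and overhangs the box front. Top crop: lip front edge at crop (475,318), toggle visible inside at about (480,200), green at (312,185).

From the buttons, box edges and lip I get the sander origin ≈ (0.642, 0.0147) and yaw ≈ −0.032. The plan is to close the jaws, tilt the tool 45° forward and go in under the lip.

```bash
python3 -m jog '15 -28 1 0 0 -0.077; 29 -55 3 0 0 -0.154; 44 -83 4 0 0 -0.231; 58 -110 5 0 0 -0.308; 73 -138 6 0 0 -0.385; 87 -166 8 0 0 -0.462; 102 -193 9 0 0 -0.54; 116 -221 10 0 0 -0.617' -1
python3 -m jog '15 -28 1 0 0 -0.077; 29 -55 3 0 0 -0.154; 44 -83 4 0 0 -0.231; 58 -110 5 0 0 -0.308; 73 -138 6 0 0 -0.385; 87 -166 8 0 0 -0.462; 102 -193 9 0 0 -0.54; 116 -221 10 0 0 -0.616'
```

```text
t: 0.77
tool_pos: [0.3242, 0.3137, 0.2408]
eef_rot: [-3.141, 0.0, 2.151]
force: [-0.2, 0.7, 0.7]
finger_gap: 0.0408
t: 1.43
tool_pos: [0.4402, 0.0927, 0.2508]
eef_rot: [-3.141, -0.0, 1.535]
force: [0.2, 0.1, 0.2]
finger_gap: 0.0003
```

```bash
python3 -m jog '5 0 0 -0.003 -0.1 0; 10 0 0 -0.006 -0.2 0; 15 0 0 -0.01 -0.3 0; 20 0 -5 -0.013 -0.4 0; 25 0 -10 -0.016 -0.5 0; 30 0 -20 -0.019 -0.6 0; 35 0 -30 -0.022 -0.7 0; 40 0 -40 -0.025 -0.785 0'
python3 - <<'E'
from h import *
s=bot.state(); print(s['tool_pos'],s['eef_rot'],s['q'])
snap('side','side1'); c=snap('top','top1')
E
```

```text
t: 2.1
tool_pos: [0.4757, 0.0851, 0.2203]
eef_rot: [2.439, 0.019, 1.517]
force: [0.8, -1.0, 0.3]
finger_gap: 0.0003
[0.47570981 0.08507032 0.22030026] [2.43877607 0.01897988 1.51737159] [ 0.31669103 -0.05484416  2.26115165 -0.76161556  0.36652048  1.00393395]
```

View pics/side1.png

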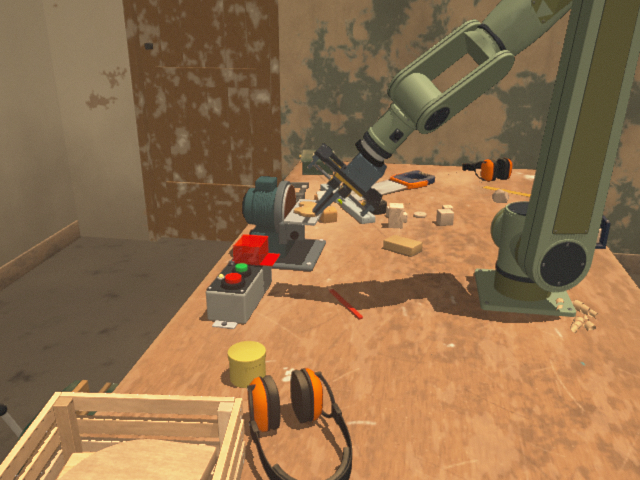

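The side view shows the closed fingers tilted, well above the bench at (320,205). At 45° the wrist is close to singular (q5 = 0.37, q4 = −0.76), so I'll drop to about 24° of tilt, which still gets under the lip.

```bash
python3 -m jog '0 0 -5 0.003 0.09 0; 0 0 -10 0.006 0.18 0; 0 0 -15 0.009 0.27 0; 5 0 -25 0.012 0.365 0; 10 0 -35 0.012 0.365 0; 15 0 -45 0.012 0.365 0; 20 0 -60 0.012 0.365 0; 20 0 -60 0.012 0.365 0'
python3 - <<'E'
from h import *
from scipy.spatial.transform import Rotation as R
s=bot.state(); print(s['tool_pos'],s['q']); print(R.from_euler('xyz',s['eef_rot']).as_matrix().round(3))
E
```

```text
t: 2.87
tool_pos: [0.4979, 0.0857, 0.1604]
eef_rot: [2.808, 0.024, 1.525]
force: [0.4, -0.5, -0.4]
finger_gap: 0.0004
[0.49785352 0.08574695 0.16036178] [ 0.21456246  0.14014075  2.05723817 -0.17958203  0.63410993  0.38418448]
[[ 0.045  0.944  0.326]
 [ 0.999 -0.035 -0.037]
 [-0.024  0.327 -0.945]]
```

```bash
cat >> h.py <<'E'
from scipy.spatial.transform import Rotation as R
O=np.array([.642,.0147]); YAW=-.032
def need(T,tau=.47,psi=YAW):
    """T: fingertip front-upper corner in sander frame mm (x,y,z). Prints shift mm + rotvec from measured pose"""
    s=bot.state(); x=np.array([np.cos(psi),np.sin(psi),0]); z=np.array([0,0,1.])
    a=x*np.sin(tau)-z*np.cos(tau); u=x*np.cos(tau)+z*np.sin(tau)
    M=np.stack([np.cross(u,a),u,a],1)
    Rc=R.from_euler('xyz',s['eef_rot']); rv=(R.from_matrix(M)*Rc.inv()).as_rotvec()
    cx,sx=np.cos(YAW),np.sin(YAW)
    W=np.array([O[0]+(cx*T[0]-sx*T[1])/1e3,O[1]+(sx*T[0]+cx*T[1])/1e3,T[2]/1e3])
    p=W-.0135*u-.017*a
    print('TCP',p.round(4),'shift',((p-s['tool_pos'])*1e3).round(1),'turn',rv.round(3))
def where():
    s=bot.state(); Rm=R.from_euler('xyz',s['eef_rot']).as_matrix(); a=Rm[:,2];u=Rm[:,1]
    if u[0]<0:u=-u
    c=s['tool_pos']+.017*a
    for n,p in(('T',c+.0135*u),('B',c-.0135*u),('C',c)):
        d=p[:2]-O; cx,sx=np.cos(YAW),np.sin(YAW)
        print(n,(np.array([cx*d[0]+sx*d[1],-sx*d[0]+cx*d[1],p[2]])*1e3).round(1))
    print('a',a.round(3),'u',u.round(3),'q',s['q'].round(3),'F',s['force'].round(2),'t',s['t'])
E
python3 -c "
from h import *
where(); need((-95,75,60))"
```

```text
T [-128.    65.9  148.7]
B [-153.5   66.   139.9]
C [-140.8   65.9  144.3]
a [ 0.326 -0.037 -0.945] u [ 0.944 -0.035  0.327] q [ 0.215  0.14   2.057 -0.18   0.634  0.384] F [ 0.44 -0.46 -0.36] t 2.8667
TCP [0.5297 0.0933 0.069 ] shift [ 31.9   7.6 -91.3] turn [ 0.018 -0.137  0.015]
```

```bash
python3 -m jog '5 1 -15 0.003 -0.025 0.003; 10 2 -30 0.006 -0.05 0.006; 15 4 -45 0.01 -0.08 0.01; 20 5 -60 0.014 -0.11 0.012; 26 7 -75 0.018 -0.137 0.015; 32 8 -91 0.018 -0.137 0.015; 32 8 -91 0.018 -0.137 0.015; 32 8 -91 0.018 -0.137 0.015'
python3 -c "
from h import *
where(); need((-50,75,60))
snap('side','side2')"
```

```text
t: 3.53
tool_pos: [0.5305, 0.0933, 0.0716]
eef_rot: [2.667, 0.002, 1.538]
force: [-0.2, 0.0, 0.2]
finger_gap: 0.0002
T [-94.2  74.9  62.6]
B [-118.2   74.9   50.3]
C [-106.2   74.9   56.5]
a [ 0.456 -0.017 -0.89 ] u [ 0.889 -0.028  0.457] q [ 0.222  0.294  2.216 -0.607  0.206  0.824] F [-0.17  0.04  0.18] t 3.5333
TCP [0.5747 0.0919 0.069 ] shift [44.2 -1.4 -2.5] turn [0.002 0.004 0.001]
```

View pics/side2.png

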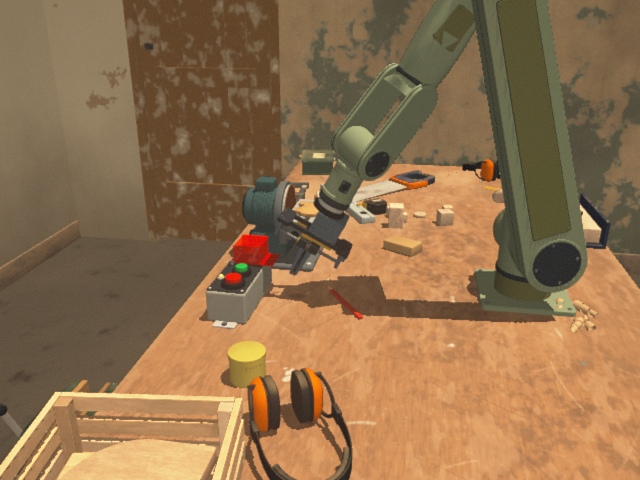

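The side view shows the fingertips at about (297,265), low in front of the guard lip at (265,258). T is 30 mm ahead of the lip and below it, so I go forward under it.

```bash
python3 -m jog '6 0 -1 0 0 0; 13 0 -1 0 0 0; 20 -1 -2 0 0 0; 27 -1 -2 0 0 0; 34 -1 -2 0 0 0; 40 -1 -2 0 0 0; 43 -1 -2 0 0 0; 43 -1 -2 0 0 0'
python3 -c "
from h import *
where(); need((-50,75,105))
snap('top','top3');c=snap('side','side3'); cv2.imwrite('pics/s3.png',cv2.resize(c['pixels'][200:340,190:390,::-1],None,fx=4,fy=4,interpolation=2))"
```

```text
t: 4.25
tool_pos: [0.5739, 0.0923, 0.0694]
eef_rot: [2.666, 0.001, 1.537]
force: [-0.8, 0.2, 0.5]
finger_gap: 0.0001
T [-50.8  75.4  60.5]
B [-74.8  75.4  48.1]
C [-62.8  75.4  54.3]
a [ 0.457 -0.016 -0.889] u [ 0.889 -0.029  0.458] q [ 0.198  0.348  2.129 -0.492  0.226  0.687] F [-0.77  0.2   0.5 ] t 4.25
TCP [0.5747 0.0919 0.114 ] shift [ 0.8 -0.4 44.6] turn [0.001 0.005 0.001]
```

View pics/s3.png

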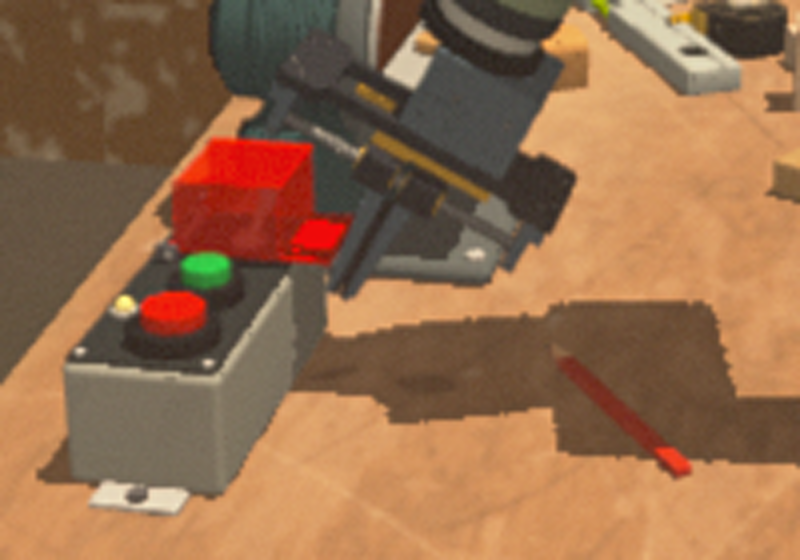

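Side crop: the fingertip at (340,290) is just under the lip's front edge at (340,240), with a light 0.8 N contact. Now lifting.

```bash
python3 -m jog '0 0 6 0 0 0; 0 0 12 0 0 0; 1 0 18 0 0 0; 1 0 24 0 0 0; 1 0 30 0 0 0; 1 0 36 0 0 0; 1 0 42 0 0 0; 1 0 45 0 0 0'
python3 -c "
from h import *
where(); need((-33,75,110))
c=snap('side','side4'); cv2.imwrite('pics/s4.png',cv2.resize(c['pixels'][190:330,190:390,::-1],None,fx=4,fy=4,interpolation=2))"
```

```text
t: 5.02
tool_pos: [0.5744, 0.0925, 0.1154]
eef_rot: [2.665, 0.001, 1.538]
force: [-0.6, -0.5, -0.4]
finger_gap: 0.0002
T [-50.3  75.5 106.5]
B [-74.3  75.5  94.1]
C [-62.3  75.5 100.3]
a [ 0.458 -0.016 -0.889] u [ 0.888 -0.029  0.458] q [ 0.198  0.275  2.076 -0.321  0.342  0.509] F [-0.56 -0.51 -0.35] t 5.0167
TCP [0.5917 0.0913 0.119 ] shift [17.3 -1.1  3.6] turn [0.001 0.006 0.001]
```

View pics/s4.png

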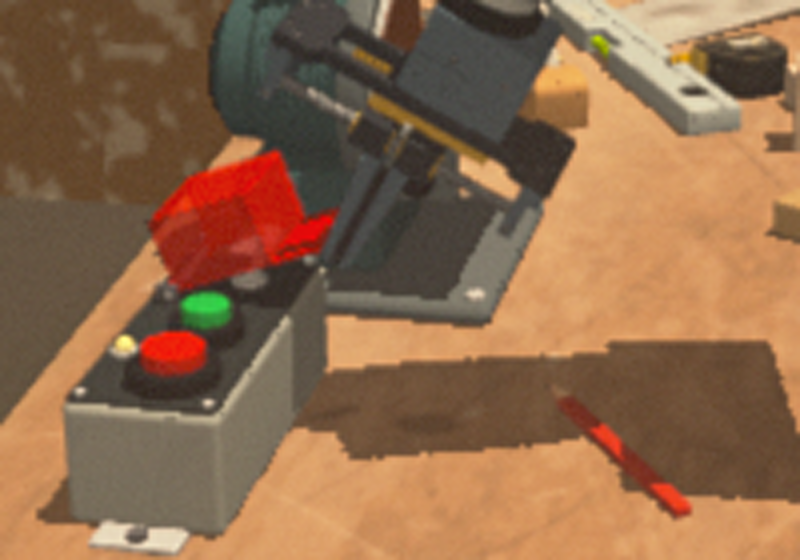

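Side crop: the guard is up about 0.35 rad, with the lip resting on the fingertip front near (325,225). I'll raise a bit more, then go in to just short of the toggle.

```bash
python3 -m jog '2 0 6 0 0 0; 4 0 13 0 0 0; 6 0 19 0 0 0; 9 0 16 0 0 0; 12 -1 11 0 0 0; 15 -1 7 0 0 0; 17 -1 4 0 0 0; 17 -1 4 0 0 0'
python3 -c "
from h import *
where(); need((-4,75,110))
c=snap('side','side5'); cv2.imwrite('pics/s5.png',cv2.resize(c['pixels'][190:330,190:390,::-1],None,fx=4,fy=4,interpolation=2))"
```

```text
t: 5.73
tool_pos: [0.5908, 0.0912, 0.1167]
eef_rot: [2.669, 0.002, 1.538]
force: [-0.1, -0.2, -1.0]
finger_gap: 0.0005
T [-33.9  74.8 107.7]
B [-57.9  74.8  95.4]
C [-45.9  74.8 101.6]
a [ 0.455 -0.017 -0.89 ] u [ 0.89  -0.029  0.455] q [ 0.188  0.295  2.038 -0.292  0.361  0.471] F [-0.14 -0.17 -0.99] t 5.7333
TCP [0.6207 0.0904 0.119 ] shift [29.9 -0.7  2.3] turn [0.002 0.002 0.001]
```

View pics/s5.png

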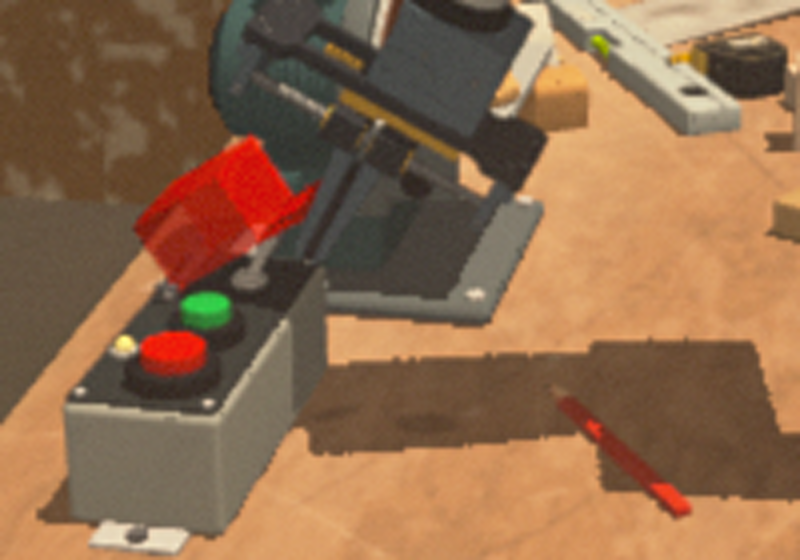

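Side crop: the guard is at about 0.6 rad and the toggle is visible from base (250,280) to tip (268,240), still off. The finger is just in front of it, so push forward.

```bash
python3 -m jog '4 0 1 0 0 0; 9 0 2 0 0 0; 14 0 2 0 0 0; 19 0 2 0 0 0; 24 -1 2 0 0 0; 28 -1 2 0 0 0; 30 -1 2 0 0 0; 30 -1 2 0 0 0'
python3 -c "
from h import *
where()
c=snap('side','side6'); cv2.imwrite('pics/s6.png',cv2.resize(c['pixels'][190:330,190:390,::-1],None,fx=4,fy=4,interpolation=2))"
```

```text
t: 6.45
tool_pos: [0.6218, 0.0903, 0.1204]
eef_rot: [2.666, 0.001, 1.538]
force: [-0.7, 0.3, -0.5]
finger_gap: 0.0004
T [ -2.8  74.9 111.5]
B [-26.8  74.9  99.1]
C [-14.8  74.9 105.3]
a [ 0.458 -0.016 -0.889] u [ 0.889 -0.029  0.458] q [ 0.174  0.329  1.971 -0.256  0.386  0.422] F [-0.68  0.32 -0.46] t 6.45
```

View pics/s6.png

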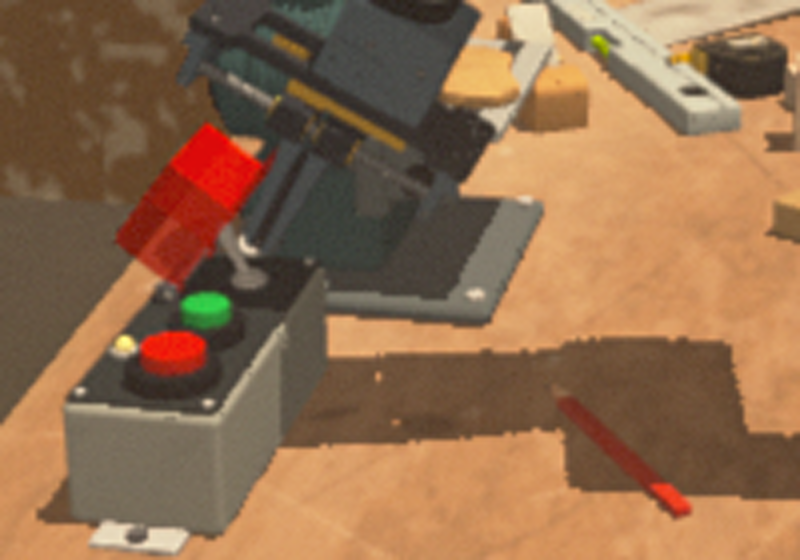

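Side crop: the toggle now leans away from the robot (base (250,278), tip (225,230)) and the guard rides on the finger's back. Draw straight back out.

```bash
python3 -m jog '-8 0 0 0 0 0; -18 0 0 0 0 0; -30 1 0 0 0 0; -42 1 0 0 0 0; -54 1 0 0 0 0; -68 2 0 0 0 0; -84 2 0 0 0 0; -100 2 0 0 0 0'
python3 -m jog '-10 0 5 0 0 0; -10 0 10 0 0 0; -10 0 20 0 0 0; -10 0 30 0 0 0; -10 0 40 0 0 0; -10 0 50 0 0 0; -10 0 60 0 0 0; -10 0 60 0 0 0'
python3 -c "
from h import *
where()
c=snap('side','side7'); cv2.imwrite('pics/s7.png',cv2.resize(c['pixels'][190:330,190:390,::-1],None,fx=4,fy=4,interpolation=2))
c=snap('top','top7'); cv2.imwrite('pics/t7.png',cv2.resize(c['pixels'][120:220,225:365,::-1],None,fx=5,fy=5,interpolation=2))"
```

```text
t: 7.17
tool_pos: [0.5195, 0.0924, 0.1206]
eef_rot: [2.666, 0.001, 1.538]
force: [-0.0, 0.2, -0.7]
finger_gap: 0.0007
t: 7.83
tool_pos: [0.5133, 0.093, 0.1837]
eef_rot: [2.66, -0.001, 1.538]
force: [-1.1, 1.0, -1.0]
finger_gap: 0.0005
T [-111.3   74.1  174.9]
B [-135.3   74.1  162.4]
C [-123.3   74.1  168.6]
a [ 0.463 -0.015 -0.886] u [ 0.886 -0.029  0.463] q [ 0.23   0.092  2.101 -0.255  0.495  0.46 ] F [-1.05  0.98 -0.99] t 7.8333
```

View pics/s7.png

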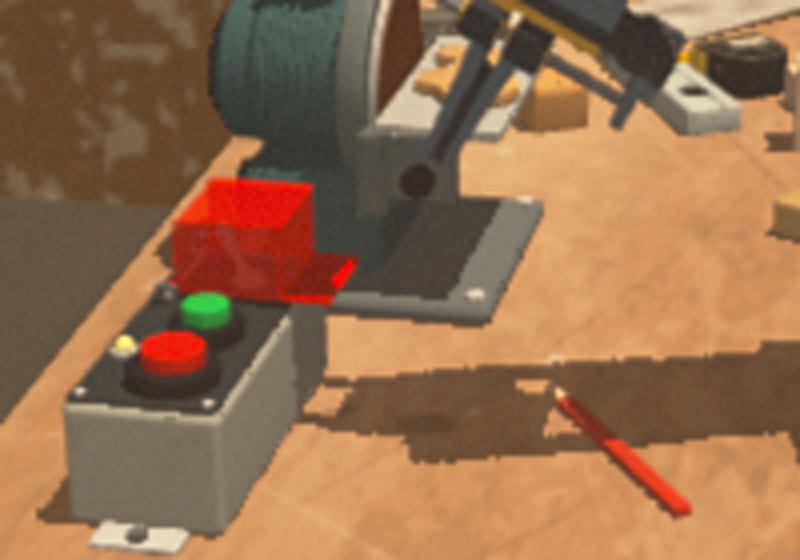

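View pics/t7.png

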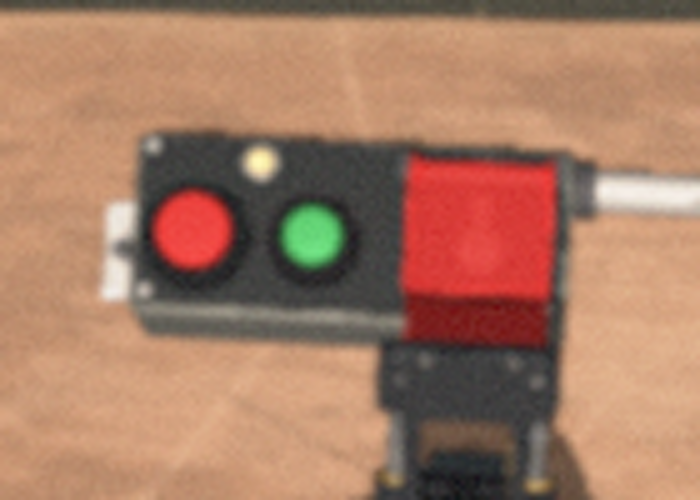

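Side crop: the guard is flat shut and the lip is level. Through the guard the toggle leans left/away. Top crop: green at (312,237) and red at (193,230) look unchanged. Next I straighten the tool above the green button.

```bash
python3 -c "
from h import *
c=dict(np.load('pics/top7.npz'))
m=cv2.inRange(cv2.cvtColor(c['pixels'],cv2.COLOR_RGB2HSV),(50,120,60),(90,255,255)); m[:, :276]=0;m[:,300:]=0;m[:150]=0;m[185:]=0
M=cv2.moments(m,True);u,v=M['m10']/M['m00'],M['m01']/M['m00'];print(u,v,ray(c,u,v,.099))
s=bot.state()
Mx=np.stack([np.cross(u0:=np.array([np.cos(YAW),np.sin(YAW),0]),[0,0,-1.]),u0,[0,0,-1.]],1)
print((R.from_matrix(Mx)*R.from_euler('xyz',s['eef_rot']).inv()).as_rotvec(), (np.array([.6406,.1708,.2])-s['tool_pos'])*1e3)
"
```

```text
287.05785123966945 166.60330578512398 [0.64093888 0.17039892 0.099     ]
[0.0162664  0.47655384 0.00072595] [128.94452062  78.30023801  18.81003058]
```

```bash
python3 -m jog '10 8 8 0.002 0.07 0; 20 18 16 0.005 0.14 0; 35 30 18 0.007 0.21 0; 55 42 18 0.009 0.28 0; 75 54 18 0.011 0.35 0; 95 64 18 0.014 0.42 0; 115 73 18 0.016 0.476 0; 128 78 18 0.016 0.476 0'
python3 -m jog '0 0 0 0 0 0; 0 0 0 0 0 0; 0 0 0 0 0 0; 0 0 0 0 0 0; 0 0 0 0 0 0; 0 0 0 0 0 0; 0 0 0 0 0 0; 0 0 0 0 0 0'
python3 -c "
from h import *
where(); print((np.array([.6408,.1706,.137])-bot.state()['tool_pos'])*1e3)"
```

```text
t: 8.6
tool_pos: [0.6425, 0.1711, 0.1962]
eef_rot: [-3.139, 0.001, 1.538]
force: [0.5, -0.1, -0.1]
finger_gap: 0.0005
t: 9.27
tool_pos: [0.6388, 0.1703, 0.1987]
eef_rot: [-3.141, 0.001, 1.538]
force: [-0.3, 0.2, 0.5]
finger_gap: 0.0003
T [  5.3 155.4 181.7]
B [-21.7 155.4 181.7]
C [ -8.2 155.4 181.7]
a [-0.001 -0.001 -1.   ] u [ 0.999 -0.032 -0.001] q [ 2.430e-01  4.760e-01  1.399e+00 -1.000e-03  1.268e+00  2.760e-01] F [-0.35  0.22  0.45] t 9.2667
[  2.04018985   0.32851357 -61.7205851 ]
```

Now lower to about 20 mm above the button and check.

```bash
python3 -m jog '0 0 -10 0 0 0; 1 0 -20 0 0 0; 2 0 -30 0 0 0; 2 0 -40 0 0 0; 2 0 -50 0 0 0; 2 0 -58 0 0 0; 2 0 -62 0 0 0; 2 0 -62 0 0 0'
python3 -c "
from h import *
where()
c=snap('side','side8'); cv2.imwrite('pics/s8.png',cv2.resize(c['pixels'][190:330,190:390,::-1],None,fx=4,fy=4,interpolation=2))"
```

```text
t: 9.93
tool_pos: [0.6404, 0.1702, 0.1347]
eef_rot: [-3.138, 0.002, 1.538]
force: [-0.2, -0.1, -0.9]
finger_gap: 0.0008
T [  6.8 155.3 117.6]
B [-20.2 155.3 117.7]
C [ -6.7 155.3 117.7]
a [-0.004 -0.002 -1.   ] u [ 0.999 -0.032 -0.004] q [ 2.430e-01  5.250e-01  1.482e+00 -1.000e-03  1.139e+00  2.750e-01] F [-0.17 -0.05 -0.93] t 9.9333
```

View pics/s8.png

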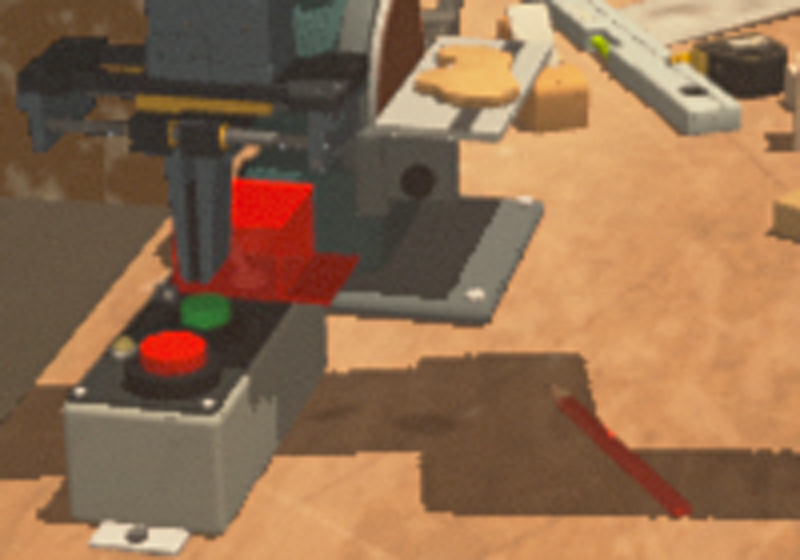

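Side crop: the fingertips at (200,275) are centred over the green button at (207,310), clear of the red. Press.

```bash
python3 -m jog '0 0 -6 0 0 0; 0 0 -12 0 0 0; 0 0 -17 0 0 0; 0 0 -19 0 0 0; 0 0 -21 0 0 0; 0 0 -23 0 0 0; 0 0 -24 0 0 0; 0 0 -24 0 0 0'
python3 -c "
from h import *
where()"
```

```text
t: 10.65
tool_pos: [0.6408, 0.1703, 0.1126]
eef_rot: [-3.14, 0.001, 1.538]
force: [-2.5, -0.0, 2.7]
finger_gap: 0.0002
T [  7.3 155.5  95.5]
B [-19.7 155.5  95.6]
C [ -6.2 155.5  95.6]
a [-0.002 -0.001 -1.   ] u [ 0.999 -0.032 -0.002] q [ 2.430e-01  5.430e-01  1.510e+00 -1.000e-03  1.091e+00  2.750e-01] F [-2.53 -0.03  2.7 ] t 10.65
```

```bash
python3 -m jog '0 0 -1 0 0 0; 0 0 -2 0 0 0; 0 0 -3 0 0 0; 0 0 -3.5 0 0 0; 0 0 -4 0 0 0; 0 0 -4 0 0 0; 0 0 -4 0 0 0; 0 0 -4 0 0 0'
python3 -c "
from h import *
where()"
```

```text
t: 11.32
tool_pos: [0.641, 0.1704, 0.1102]
eef_rot: [-3.141, 0.001, 1.538]
force: [-4.1, -0.8, 12.6]
finger_gap: 0.0004
T [  7.6 155.5  93.2]
B [-19.4 155.6  93.2]
C [ -5.9 155.6  93.2]
a [-0.    -0.001 -1.   ] u [ 0.999 -0.032 -0.   ] q [ 2.430e-01  5.450e-01  1.513e+00 -1.000e-03  1.084e+00  2.750e-01] F [-4.12 -0.84 12.64] t 11.3167
```

The force is 12.6 N, well above the 5 N spring, so the button is on its end stop. Let go and retreat upward.

```bash
python3 -m jog '0 0 4 0 0 0; 0 0 10 0 0 0; 0 0 25 0 0 0; 0 0 45 0 0 0; 0 0 65 0 0 0; 0 0 85 0 0 0; -15 0 105 0 0 0; -35 0 125 0 0 0'
python3 -m jog '-35 0 5 0 0 0; -70 0 10 0 0 0; -105 0 10 0 0 0; -140 0 10 0 0 0; -170 0 10 0 0 0; -190 0 10 0 0 0; -200 0 10 0 0 0; -200 0 10 0 0 0'
python3 -c "
from h import *
where()
c=snap('side','side9'); cv2.imwrite('pics/s9.png',cv2.resize(c['pixels'][190:330,190:390,::-1],None,fx=4,fy=4,interpolation=2))
c=snap('top','top9'); cv2.imwrite('pics/t9.png',cv2.resize(c['pixels'][120:220,225:365,::-1],None,fx=5,fy=5,interpolation=2))
a=dict(np.load('pics/top0.npz'));p0=cloud(a);p9=cloud(c)
for n,u,v in(('green',287,167),('red',263,166),('roof',320,165),('lip',320,190),('green2',288,168),('tin',175,205)): print(n,np.median(p0[v-2:v+3,u-2:u+3].reshape(-1,3),0).round(4),np.median(p9[v-2:v+3,u-2:u+3].reshape(-1,3),0).round(4))
d=cv2.absdiff(a['pixels'],c['pixels']).max(2); print('diff tin',d[185:225,155:195].mean(),'bird',d[185:225,385:445].mean(),'block',d[290:345,425:470].mean(),'pencil',d[240:290,270:340].mean())
"
```

```text
t: 11.98
tool_pos: [0.6071, 0.1704, 0.2334]
eef_rot: [-3.141, 0.001, 1.538]
force: [0.5, 0.2, 0.3]
finger_gap: 0.0007
t: 12.65
tool_pos: [0.4048, 0.1704, 0.2436]
eef_rot: [-3.141, 0.001, 1.539]
force: [-0.6, -0.6, -0.2]
finger_gap: 0.0004
T [-228.6  148.   226.6]
B [-255.6  148.   226.6]
C [-242.1  148.   226.6]
a [-0.001 -0.001 -1.   ] u [ 1.    -0.031 -0.001] q [ 0.372  0.096  1.826 -0.     1.221  0.404] F [-0.63 -0.56 -0.16] t 12.65
green [0.6395 0.1704 0.1008] [0.6399 0.1704 0.1008]
red [0.6411 0.2277 0.1002] [0.6416 0.2278 0.0978]
roof [0.6391 0.0917 0.1303] [0.6392 0.0916 0.1285]
lip [0.5884 0.0909 0.0848] [0.5888 0.0909 0.084 ]
green2 [0.6378 0.1679 0.1001] [0.6374 0.168  0.1008]
tin [0.5496 0.4433 0.0587] [0.5499 0.4434 0.0583]
diff tin 5.669375 bird 5.952916666666667 block 5.731717171717172 pencil 89.18628571428572
```

View pics/s9.png

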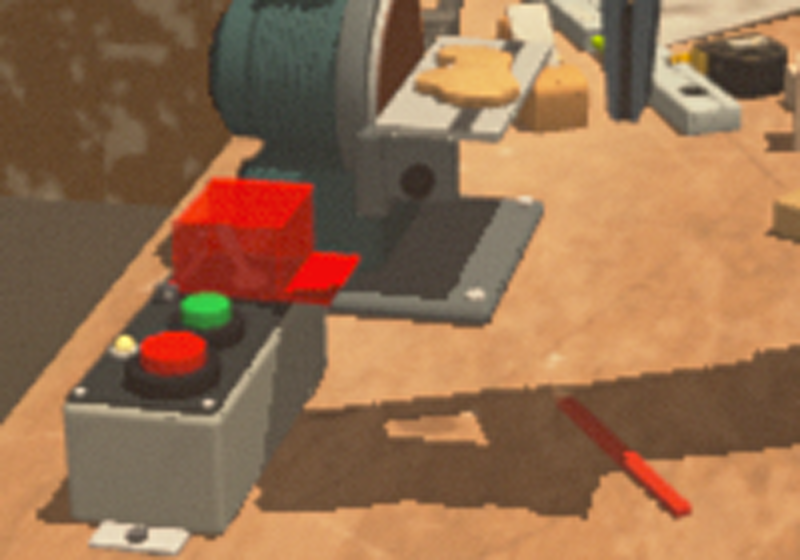

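View pics/top9.png

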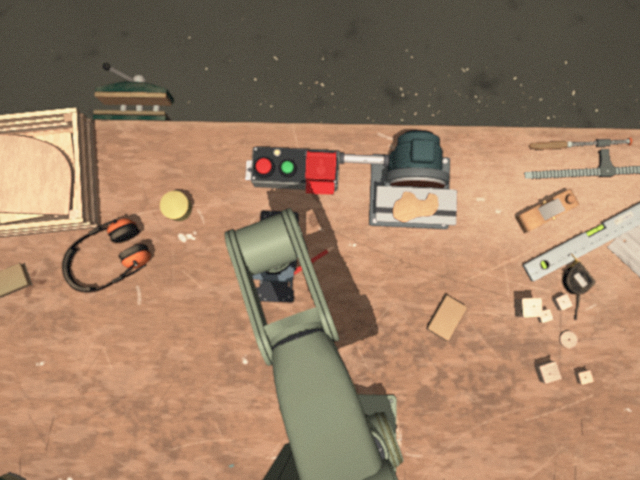

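Side crop: the guard is shut, the toggle behind it still leans away near (235,240), and green and red are both out. The top view shows the tin, bird and block unmoved. The pencil is partly hidden by the arm, but its visible end at (328,250) is where it was, and in the side views it hasn't moved.

```bash
python3 -c "
from rig import bot
print(bot.state()['force']); print(bot.sign_off())"
```

```text
[ 0.22594803 -0.58624818  0.26614493]
the job is handed in; nothing more can be done
None
```

The job is handed in at about 12.7 s of robot time, and every step appears to have gone through; the sign-off itself gives no verdict.

**What I did:**
- I lifted the guard with the closed fingertips, tilted about 27°, to roughly 0.6 rad. I then pushed the toggle over with the guard riding on the finger and drew straight back so the guard dropped.
- I pressed the green button until it sat on its end stop, at 12.6 N against a 5 N spring with the fingertips at z ≈ 93 mm, then released and retreated.

**Last checks:**
- **Guard and buttons:** depth readings of the guard roof, lip and both button tops match the start to within about 2.5 mm. So the guard is shut and both buttons are out.
- **Toggle:** I could only judge it by eye. Through the shut guard it leans away from the robot; I had no joint reading.
- **Loose items:** the tin, bird and sanding block show no change from the first top view.
- **Pencil:** the automatic image comparison for it was useless, because the arm and its shadow covered part of it in the top view. In the side views, and at its visible end from above, it lies where it did.
- **Robot:** it was clear of everything at hand-in, with under 1 N on the tool.

My first tilt of 45° ran close to a wrist singularity, so the arm lagged a few mm. I reduced the tilt before touching anything.

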